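# Jack up the edge of the stone tooling slab and hold it

### The job

The rubber sheet has to go under the stone tooling slab, so the slab's edge must be raised: stand the lever jack on the table with its saddle cup straight under the boss of the slab's lift bracket and let go of it, then give the handle one trial stroke, down until the edge of the slab has clearly lifted and then all the way back up, so that the boss beds into the cup. Then press the handle right down again and finish while holding it down, with the edge carried by the jack alone, so that someone can slip the sheet in. Do not drag the slab about, and leave the tin and the wax puck standing on it and the awl on the table where they are.

Things in the scene. Friction and masses are not known exactly. Their poses are not given: they have to be found in the camera images.
- jack: the loose lever jack, 0.8 kg, 237 x 66 x 122 mm with the handle up. Origin on its underside, below the handle's pin; x points to the saddle, the handle reaches to -x, z up. Steel base plate 8 mm thick, x -88 to +68 mm, y -33 to +33. Cup and boss are round, so it may stand at any angle clear of the slab; naturally its x lies along the slab's +y, handle away from the slab
- jack_cheeks (a point): where to grip the jack for carrying: between its two grey cheek plates, at x -4 mm, z 50 mm of the jack. Grip them across the jack's y, tool pointing down, TCP here: 36 mm wide over both plates, x -25 to +17 mm, z 8 to 64 mm; the lever lies between them
- jack_saddle (a point): centre of the floor of the jack's saddle cup, at jack x +45 mm, z 44 mm with the handle up. A round dish 34 mm across, bore 24 mm, its rim 5 mm above the floor. It rises straight up as the handle goes down, 26 mm in all
- jack_grip (a point): middle of the upper face of the handle's rubber paddle, where to press; paddle 80 mm long, 30 wide (along jack y), 18 thick. The handle turns on a pin along jack y at x 0, z 48 mm. With a = 0.45 - q (q: joint, rad) this point is at jack x = -0.130 cos a + 0.009 sin a, z = 0.048 + 0.130 sin a + 0.009 cos a (m): 113 mm high with the handle up, 38 mm right down
- jack_handle (a joint): handle angle q, rad: 0 up (start; a light spring returns it there when let go), 0.60 right down on its stop. The saddle rises about 0.044 m per rad, meets the boss at about 0.28 and lifts it beyond that. Pressing at the paddle takes 1 to 2 N unloaded, 7 to 13 N with the slab on it; when let go, the slab comes down again
- slab: marble tooling slab in a wooden cradle on four rubber feet, 220 x 160 x 70 mm, about 4.5 kg, loose. Origin: centre of its underside, z up. From the middle of its -y side a steel lift bracket, 44 mm wide, 6 mm thick (z 64 to 70 mm), stands out 52 mm like a shelf, a raised arrowhead on top. Lifted there, the slab tips about its two +y feet
- lift_boss (a point): the marked lift point: centre of the lower end of the boss, a round steel stud 16 mm thick tapering to 10 mm that hangs 8 mm below the lift bracket; at slab x 0, y -114 mm, 34 mm out from the cradle's face. 56 mm above the table at the start, 7 mm above the rim of the lowered saddle cup; the handle right down raises it 14 mm
- rivets: round metal tin, 56 mm across and 29 mm high, standing loose on the slab; origin under its middle. To stay there
- wax: round wax puck, 51 mm across and 17 mm high, lying loose on the slab; origin under its middle. To stay there
- sewing_awl: awl, 111 x 28 x 28 mm, lying loose on the table; origin under its middle. Not to be disturbed

How it is judged (in metres and radians):
On the way, in this order (a step that is already met when the one before it is completed fails the run):
1. the jack stands level on the table, let go of, with its handle up and its saddle under the boss (within 8 mm) (horizontal distance between jack_saddle and lift_boss below 0.008 m and angle between jack's own z axis and vertical below 0.05 rad and height (world z) of jack below 0.004 m and contact force between the fingers and jack below 0.3 N and value of joint jack_handle below 0.15 rad), for 0.2 s.
2. trial stroke: the handle raises the boss by 3 mm or more, the jack still standing on the table (height (world z) of lift_boss above 0.059 m and contact force between jack and slab above 4 N and height (world z) of jack below 0.004 m), for 0.1 s.
3. the handle is back up and the slab is down on its feet again (value of joint jack_handle below 0.12 rad and height (world z) of lift_boss below 0.058 m), for 0.1 s.
At the end, for the whole second after the job is handed in: The fingers hold the handle down (joint above 0.53 of 0.60 rad); the boss is at least 65 mm above the table (56 at the start), in the cup within 8 mm of centre, carried by the jack alone, untouched by the robot; the jack stands level, the slab is still and within 25 mm of its place (value of joint jack_handle above 0.53 rad and height (world z) of lift_boss above 0.065 m and contact force between jack and slab above 4 N and contact force between the fingers and jack above 1 N and contact force between each of the arm, the fingers and slab below 0.5 N and horizontal distance between jack_saddle and lift_boss below 0.008 m and angle between jack's own z axis and vertical below 0.05 rad and height (world z) of jack below 0.004 m and linear speed of slab below 0.02 m/s and distance of slab from where it was at the start of the episode below 0.025 m); the arm keeps its last pose, push and grip.
It fails at once if the slab is dragged about or lifted otherwise: its origin moves more than 30 mm (distance of slab from where it was at the start of the episode above 0.03 m).
It fails at once if the tin slides or tips on the slab (distance of rivets from where it was at the start of the episode above 0.04 m or angle between rivets's own z axis and vertical above 0.3 rad).
It fails at once if the wax puck slides on the slab (distance of wax from where it was at the start of the episode above 0.04 m).
It fails at once if the awl is disturbed (moved over 20 mm) (distance of sewing_awl from where it was at the start of the episode above 0.02 m).
It also fails if it takes over 58 s, if anything falls off the work surface, if the arm or the gripper's body presses on something with over 40 N, if the wrist force passes 120 N, or if a joint passes its speed limit or range.

### The arm

A 6-joint arm with a two-finger parallel gripper is mounted at the origin on the work surface; the furniture and walls round the work are solid. World frame = base frame: x ahead of the robot, y to its left, z up, the work surface at z = 0. Lengths are in mm, angles in rad, forces in N, time in s.
With the tool pointing down it reaches from about 275 to 750 mm from the base axis. Payload 10.2 kg.
Tool frame: the origin (TCP) lies between the finger pads, 19 mm behind the fingertips; this is the grasp point; z points along the fingers, y is the line along which they close (so a half turn about z gives the same grasp; the last joint's range is limited). The gripper opens to 85 mm and grips with 20 to 120 N. Pads are 22 mm wide; open, the fingers measure 114 mm over their backs; the gripper's body (76 mm by 85 mm) begins 54 mm behind the grasp point. The pads swing forward as they close: fully open they stand 13 mm farther back than shut.
Start: joints at [-1.346, 0.313, 1.498, -0, 1.331, -0.223], TCP at [227.305, -473.248, 249.994] pointing down, gripper open.
Joint ranges: [-2.94, 2.94], [-0.97, 2.17], [0.19, 2.56], [-1.23, 4.37], [0.02, 3.11], [-2.88, 2.88]. Speed limits (rad/s): [2.39, 2.39, 3.01, 3.14, 3.14, 3.14].

### API

Orientations are given as a unit quaternion [w, x, y, z].
In Python, from rig import * gives the robot as it stands.
- The arm moves only by the tool arm_command, never from a script. Its argument "steps" is a list that holds one entry, the list of rows, each a list of 7 numbers: the opening, from 0 (shut) to 1 (fully open), then the shift along the tool's x, y, z each as a share of 0.05 m, from -1 to 1, then the turn, a rotation vector about the tool's x, y, z each as a share of 0.15 rad, from -1 to 1. A call has 1 to 8 rows; each row shifts and turns the commanded pose from where the row before left it, along the tool's axes as they then stand; what a row does not reach is not made up. A row lasts 1/8 s, in which the tool goes at most 62.5 mm and 10.7 degrees, less where a joint would pass 70% of its speed; a pose out of reach is approached as far as the arm can. A call with a number of a shift or a turn outside -1 to 1 is refused whole. A call with a gripper value outside its range is refused whole. The fingers move at their own pace and stop on an object; "squeeze" is the grip in N (left out, the last holds). Time passes only in rows, so rows that do not move let the fingers close. It gives the time, the measured TCP pose, the force, the opening and the grip force at its end, in the units of the state.
- sense(): the state, without advancing time (a new reading comes with each control period).
- capture(name): name is "side" or "top"; returns the picture (420x560x3 uint8, red, green, blue); there is no depth.
- get_calibration(name): a dict with "intrinsics" (3x3 intrinsics, pixels), "rvec" (rotation vector, rad) and "tvec" (3), from world to camera coordinates, as OpenCV has them. Camera axes: x right, y down, z forward; pixel columns grow to the right and rows downward; lengths in mm; the calibration is good to about 2 mm. A picture is of the moment at which its call begins. get_calibration takes no time and is no camera call.
- finish_job(): hands the job in; it is judged then, once.
The state is a dict: "time_s": time; "joints": joint angles; "dq": joint speeds; "tau": joint torques, N m; "eef_pos": TCP position; "ee_rot": TCP orientation; "force": force on the tool from outside, world axes, zero at the start; "wrist_torque": the same for the moment, N m; "grip_width": opening from 0.0 (shut) to 1.0 (fully open); "grip_force": force on a finger pad.
Only numpy, scipy, OpenCV 4.12 (cv2) and the standard library are available. Lean on these libraries where they do the work, as an engineer would, in place of code of your own. Each camera call takes 0.05 s, during which the arm holds its last target. There are 200 camera calls.

## Working session

There is one attempt and no reset: what is moved stays moved. The work goes in short steps, Python scripts to look and compute and a tool call to move; the robot and the scene stay as the last step left them, time stands still between calls to the robot, and variables do not carry over. Pictures are saved under pics/ and viewed, at most 10 in all, crops included, and the job is handed in when it is done.

Besides the shell and the picture viewer there is one more tool, called as name(argument=value, ...), one argument or row to a line, values as JSON. arm_command: Moves the arm, as the interface text tells. Its arguments: {"type":"object","properties":{"steps":{"type":"array"},"squeeze":{"type":"number"}},"required":["steps"]}

```bash
mkdir -p pics; ls
python3 - <<'E'
from rig import *
import cv2
for n in("top","side"):
    cv2.imwrite(f"pics/{n}0.png",cv2.cvtColor(capture(n),cv2.COLOR_RGB2BGR))
    print(get_calibration(n))
s=sense();print(s)
E
```

```text
pics
{'intrinsics': array([[380.09482846,   0.        , 267.2684188 ],
       [  0.        , 380.09482846, 213.42933419],
       [  0.        ,   0.        ,   1.        ]]), 'rvec': array([ 2.20480807, -2.18570101,  0.0809329 ]), 'tvec': array([-115.25952283,  499.81982413,  904.11323532])}
{'intrinsics': array([[416.49104687,   0.        , 285.72099623],
       [  0.        , 416.49104687, 212.2183255 ],
       [  0.        ,   0.        ,   1.        ]]), 'rvec': array([ 2.00903331, -0.08504545,  0.08943656]), 'tvec': array([-509.97504437,   42.6702653 , 1065.97274834])}
{'time_s': 0.1, 'joints': array([-1.34638653e+00,  3.13387194e-01,  1.49833244e+00,  8.95478598e-06,
        1.33097676e+00, -2.23397391e-01]), 'dq': array([ 0.00018816, -0.00358033, -0.00268222, -0.00013477, -0.00084757,
       -0.00088527]), 'tau': array([ 2.85364949e-03, -4.12903547e+01, -2.60142571e+01, -9.21524497e-05,
        3.06717106e-03,  1.93028740e-05]), 'eef_pos': array([ 227.26790718, -473.04532744,  249.50658411]), 'ee_rot': array([-5.51873827e-04,  9.75038225e-01,  2.22036383e-01,  4.06930760e-06]), 'force': array([-0.32481369, -0.88132343,  0.41897777]), 'wrist_torque': array([0.02743993, 0.02945737, 0.00592356]), 'grip_force': 0.0, 'grip_width': 0.998182132819011}
```

View pics/top0.png

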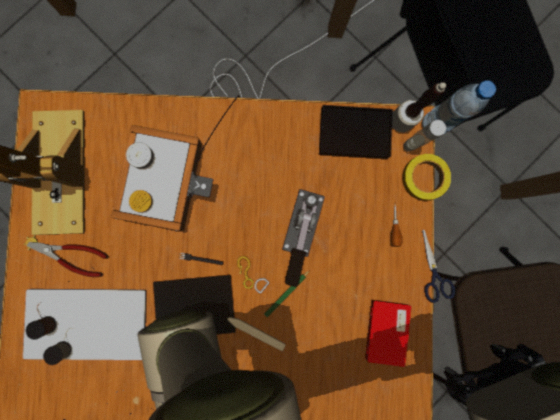

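View pics/side0.png

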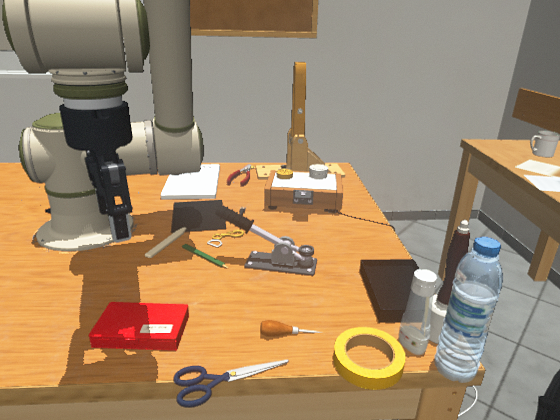

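The top view shows the slab at about (158,178) with its bracket pointing right (-y) at (201,187). The jack's saddle is near (308,200) and its paddle near (296,266). I'll zoom in to measure these.

Run:
```python
import cv2
a=cv2.imread("pics/top0.png")[115:290,105:335]
b=cv2.imread("pics/side0.png")[155:280,215:350]
cv2.imwrite("pics/t1.png",cv2.resize(a,(782,595),interpolation=cv2.INTER_CUBIC))
cv2.imwrite("pics/s1.png",cv2.resize(b,None,fx=4.5,fy=4.5,interpolation=cv2.INTER_CUBIC))
```

```text
(no output)
```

View pics/t1.png

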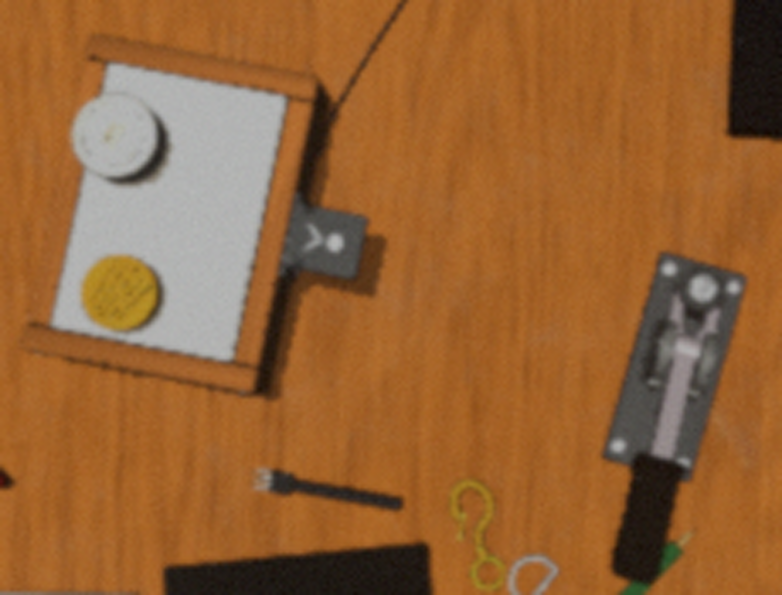

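View pics/s1.png

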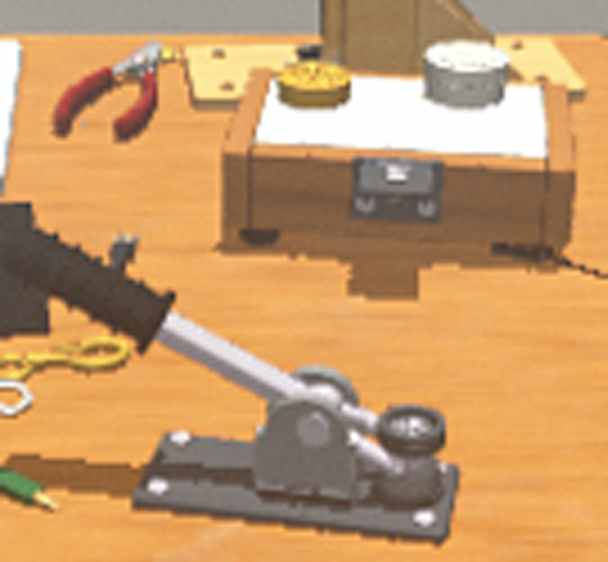

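```bash
cat > h.py <<'E'
from rig import *
import numpy as np, cv2
from scipy.optimize import least_squares
def proj(n,P):
    c=get_calibration(n);return cv2.projectPoints(np.float64(P).reshape(-1,1,3),c["rvec"],c["tvec"],c["intrinsics"],None)[0].reshape(-1,2)
def back(n,uv,z):
    c=get_calibration(n);R=cv2.Rodrigues(c["rvec"])[0];C=-R.T@c["tvec"].ravel()
    d=R.T@np.linalg.inv(c["intrinsics"])@np.r_[uv,1.];return C+d*(z-C[2])/d[2]
def place(p,L):
    c,s=np.cos(p[2]),np.sin(p[2]);L=np.float64(L);return np.c_[p[0]+c*L[:,0]-s*L[:,1],p[1]+s*L[:,0]+c*L[:,1],L[:,2]]
def fit(p0,obs): # obs: name->(local pts, px)
    f=lambda p:np.concatenate([(proj(n,place(p,L))-U).ravel() for n,(L,U) in obs.items()])
    r=least_squares(f,p0,x_scale=[10,10,.1],loss='soft_l1');return r.x,r.fun.reshape(-1,2).round(1)
T=lambda a:np.array([105,115])+(np.float64(a)+.5)/3.4-.5
S=lambda a:np.array([215,155])+(np.float64(a)+.5)/4.5-.5
E
python3 - <<'E'
from h import *
JL=[[68,33,8],[68,-33,8],[-88,-33,8],[-88,33,8],[45,0,49]]
JT=T([[660,254],[746,276],[690,478],[604,458],[703,289]])
JSL=[[-88,33,8],[68,-33,8],[-88,-33,8],[68,33,8],[45,0,49]]
JS=S([[165,432],[443,518],[135,500],[460,467],[412,420]])
for u,l in zip(JT,JL):print(back("top",u,l[2]).round(1))
for o in ({"top":(JL,JT)},{"side":(JSL,JS)},{"top":(JL,JT),"side":(JSL,JS)}):print(fit([420,-150,0],o))
BL=[[22,-132,70],[-22,-132,70],[0,-114,70]]
BT=T([[370,215],[357,278],[336,242]])
for u in BT:print(back("top",u,70).round(1))
p,r=fit([480,180,0],{"top":(BL,BT)});print(p,r,place(p,[[0,-114,70]]))
print(back("side",S([[397,173]])[0],70), "slab corners in crop",(proj("top",place(p,[[110,-80,70],[-110,-80,70],[-110,80,70],[110,80,70]]))-[105,115])*3.4)
print((proj("side",place(p,[[0,-114,70],[22,-132,70],[-22,-132,70],[22,-80,70],[-22,-80,70]]))-[215,155])*4.5)
print("awl",back("top",[397,235],10))
E
```

```text
[ 561.2 -187.8    8. ]
[ 545.9 -250.     8. ]
[ 400.4 -209.8    8. ]
[ 414.2 -148.2    8. ]
[ 532.1 -213.7   49. ]
(array([ 4.89472145e+02, -2.01669392e+02, -2.64004019e-01]), array([[-0.1, -1. ],
       [ 0.5, -0.2],
       [ 0.3,  1.9],
       [-0.6,  0.4],
       [-0.1, -0.4]]))
(array([ 4.91752463e+02, -2.00557724e+02, -2.65688128e-01]), array([[-0.6, -0.3],
       [ 1.2,  3.5],
       [-1.1, -0.5],
       [ 0.4, -0.9],
       [ 0.1, -0. ]]))
(array([ 4.90699137e+02, -2.01513789e+02, -2.65703273e-01]), array([[-0.1, -1.5],
       [ 0.5, -0.7],
       [ 0.2,  1.4],
       [-0.7, -0.1],
       [-0.2, -0.9],
       [-1. , -0.1],
       [ 0.7,  3.8],
       [-1.6, -0.2],
       [-0. , -0.7],
       [-0.3,  0.2]]))
[577.9  13.5  70. ]
[535.2  21.5  70. ]
[559.3  36.   70. ]
[ 5.79794769e+02  1.47692399e+02 -1.78262134e-01] [[-0.2 -0.1]
 [-0.1  0.2]
 [ 0.2 -0.1]] [[559.58034457  35.49891886  70.        ]]
[562.72515498  47.81273509  70.        ] slab corners in crop [[318.13520381  72.682508  ]
 [253.15887945 391.97270073]
 [ 17.40418641 347.3728145 ]
 [ 86.12747128  28.79561208]]
[[392.87805856 179.20497299]
 [428.80862777 192.89281393]
 [354.50287139 188.90970071]
 [430.86002599 159.88959989]
 [359.56615044 156.14298582]]
awl [ 451.35326884 -427.82659195   10.        ]
```

```bash
cat >> h.py <<'E'
from scipy.spatial.transform import Rotation as Ro
def state():
    s=sense();q=s["ee_rot"];R=Ro.from_quat([*q[1:],q[0]]);M=R.as_matrix();return s,R,M,np.arctan2(M[1,0],M[0,0])
def plan(tgt,yaw): # total tool-axis shift (shares of 50mm), taken after the turn; turn shares of .15
    s,R,M,y=state()
    G=Ro.from_euler('z',yaw)*Ro.from_euler('x',np.pi)
    print("yaw",y.round(4),"pos",s["eef_pos"].round(1),"turn",((R.inv()*G).as_rotvec()/.15).round(3),"shift",(G.inv().apply(np.float64(tgt)-s["eef_pos"])/50).round(3))
E
python3 -c "
from h import *
plan([486.5,-200.5,160],-.265)"
```

```text
yaw 0.4478 pos [ 227.3 -473.   249.5] turn [-7.000e-03  1.000e-03  4.752e+00] shift [ 3.576 -6.619  1.79 ]
```

arm_command(
  steps=[
    [[1, 0, 0, 0, 0, 0, 0.95], [1, 0, 0, 0, 0, 0, 0.95], [1, 0, 0, 0, 0, 0, 0.95], [1, 0, 0, 0, 0, 0, 0.95], [1, 0, 0, 0, 0, 0, 0.95], [1, 0, 0, 0, 0, 0, 0]],
  ],
)

```text
time_s: 0.85
eef_pos: [227.3, -473.1, 249.7]
ee_rot: [-0.0, 0.991, -0.131, -0.0]
force: [0.0, -0.6, 1.0]
grip_width: 0.997
grip_force: 0.0
```

arm_command(
  steps=[
    [[1, 0.45, -0.83, 0.22, 0, 0, 0], [1, 0.45, -0.83, 0.22, 0, 0, 0], [1, 0.45, -0.83, 0.22, 0, 0, 0], [1, 0.45, -0.83, 0.22, 0, 0, 0], [1, 0.45, -0.83, 0.22, 0, 0, 0], [1, 0.45, -0.83, 0.22, 0, 0, 0], [1, 0.45, -0.83, 0.22, 0, 0, 0], [1, 0.45, -0.83, 0.22, 0, 0, 0]],
  ],
)

```text
time_s: 1.85
eef_pos: [488.8, -198.6, 161.6]
ee_rot: [0.0, 0.991, -0.13, -0.0]
force: [-0.4, -0.1, 0.1]
grip_width: 1.0
grip_force: 0.0
```

arm_command(
  steps=[
    [[1, 0, 0, 0, 0, 0, 0], [1, 0, 0, 0, 0, 0, 0]],
  ],
)

```text
time_s: 2.1
eef_pos: [487.6, -200.2, 162.0]
ee_rot: [0.0, 0.991, -0.131, -0.0]
force: [-0.8, -0.8, 0.7]
grip_width: 0.999
grip_force: 0.0
```

```bash
python3 -c "
from h import *
plan([486.5,-200.5,50],-.265)"
```

```text
yaw -0.2628 pos [ 487.6 -200.2  162. ] turn [0.001 0.002 0.015] shift [-0.021  0.012  2.24 ]
```

arm_command(
  steps=[
    [[1, -0.02, 0.01, 0.7, 0, 0, 0], [1, 0, 0, 0.7, 0, 0, 0], [1, 0, 0, 0.5, 0, 0, 0], [1, 0, 0, 0.34, 0, 0, 0], [1, 0, 0, 0, 0, 0, 0]],
  ],
)

```text
time_s: 2.72
eef_pos: [486.3, -200.5, 49.6]
ee_rot: [-0.0, 0.991, -0.132, -0.001]
force: [-0.6, 0.1, 0.5]
grip_width: 0.999
grip_force: 0.0
```

arm_command(
  steps=[
    [[0.3, 0, 0, 0, 0, 0, 0], [0.3, 0, 0, 0, 0, 0, 0], [0.3, 0, 0, 0, 0, 0, 0], [0.3, 0, 0, 0, 0, 0, 0], [0.3, 0, 0, 0, 0, 0, 0], [0.3, 0, 0, 0, 0, 0, 0]],
  ],
  squeeze=50,
)

```text
time_s: 3.48
eef_pos: [487.1, -200.6, 50.8]
ee_rot: [0.0, 0.991, -0.132, 0.001]
force: [-1.7, -1.8, 5.3]
grip_width: 0.407
grip_force: 51.7
```

arm_command(
  steps=[
    [[0.3, 0, 0, -0.4, 0, 0, 0], [0.3, 0, 0, -0.4, 0, 0, 0], [0.3, 0, 0, 0, 0, 0, -0.5], [0.3, 0, 0, 0, 0, 0, -1], [0.3, 0, 0, 0, 0, 0, -1], [0.3, 0, 0, 0, 0, 0, -1], [0.3, 0, 0, 0, 0, 0, -1], [0.3, 0, 0, 0, 0, 0, -1]],
  ],
)

```text
time_s: 4.47
eef_pos: [486.1, -199.5, 88.9]
ee_rot: [-0.001, 0.96, 0.279, -0.001]
force: [-0.7, 0.0, -8.4]
grip_width: 0.415
grip_force: 52.4
```

arm_command(
  steps=[
    [[0.3, 0, 0, 0, 0, 0, -1], [0.3, 0, 0, 0, 0, 0, -1], [0.3, 0, 0, 0, 0, 0, -1], [0.3, 0, 0, 0, 0, 0, -1], [0.3, 0, 0, 0, 0, 0, -1], [0.3, 0, 0, 0, 0, 0, -0.5], [0.3, 0, 0, 0, 0, 0, 0], [0.3, 0, 0, 0, 0, 0, 0]],
  ],
)

```text
time_s: 5.48
eef_pos: [486.5, -199.8, 89.5]
ee_rot: [-0.001, 0.77, 0.638, -0.0]
force: [-0.2, -1.4, -8.0]
grip_width: 0.412
grip_force: 52.3
```

```bash
python3 -c "
from h import *
plan([536.7,-91.4,90],1.392)"
```

```text
yaw 1.3838 pos [ 486.5 -199.8   89.5] turn [-0.007 -0.004 -0.054] shift [ 2.313  0.603 -0.01 ]
```

arm_command(
  steps=[
    [[0.3, 0.4, 0.1, 0, 0, 0, -0.054], [0.3, 0.5, 0.13, 0, 0, 0, 0], [0.3, 0.5, 0.13, 0, 0, 0, 0], [0.3, 0.5, 0.13, 0, 0, 0, 0], [0.3, 0.4, 0.11, 0, 0, 0, 0], [0.3, 0, 0, 0, 0, 0, 0], [0.3, 0, 0, 0, 0, 0, 0]],
  ],
)

```text
time_s: 6.35
eef_pos: [536.5, -92.6, 89.8]
ee_rot: [-0.0, 0.767, 0.641, -0.0]
force: [-0.0, -0.4, -7.4]
grip_width: 0.414
grip_force: 52.3
```

Run:
```python
from h import *
t=capture("top");s=capture("side")
cv2.imwrite("pics/t2f.png",t[:,:,::-1]);cv2.imwrite("pics/s2f.png",s[:,:,::-1])
print(state()[0]["eef_pos"],state()[3])
a=cv2.resize(t[115:290,155:295,::-1],None,fx=3.4,fy=3.4,interpolation=2);b=cv2.resize(s[130:280,240:320,::-1],(317,595),interpolation=2)
cv2.imwrite("pics/c2.png",np.hstack([a,b]));print(a.shape)
```

```text
[536.51058442 -92.88133773  89.90487835] 1.3923050880524466
(595, 476, 3)
```

View pics/c2.png

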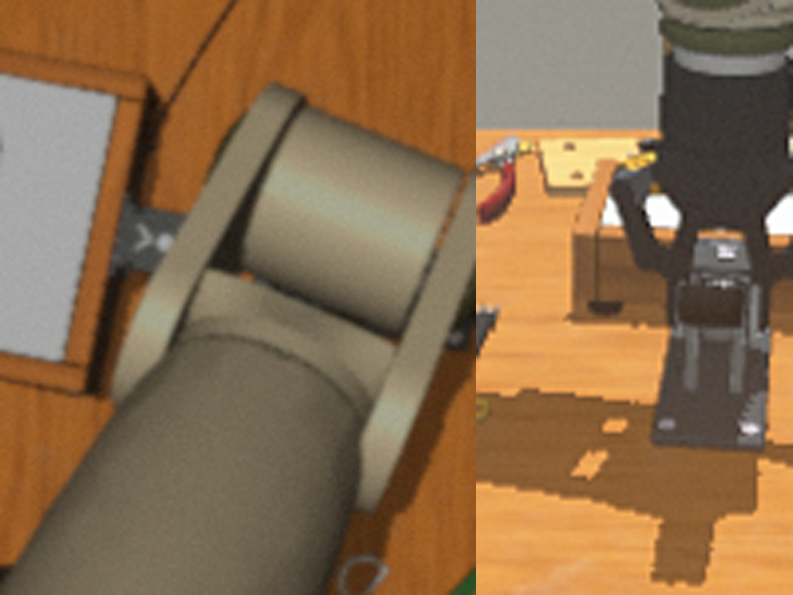

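The side view shows the jack carried level, with its plate's rear bottom corners at crop (652,440) and (765,448). In the top view the arm hides the jack.

Run:
```python
from h import *
s=state()[0]["eef_pos"]
U=np.array([240,130])+np.array([[652-476+.5,440.5],[765-476+.5,448.5]])/3.967-.5
for z in (39,41):
    P=[back("side",u,z) for u in U];d=P[1]-P[0];print(P,np.linalg.norm(d),"yaw",np.arctan2(d[1],d[0])+np.pi/2)
y=1.392;ex=np.array([np.cos(y),np.sin(y)])
m=(P[0]+P[1])/2; print("expected mid", s[:2]-84*ex)
# calib check with the gripper-free boss: shift between views for the same point
print("side bias est: cup before", place([489.47,-201.67,-.264],[[0,0,0]]))
```

```text
[array([ 491.72496315, -158.79330289,   39.        ]), array([ 555.84394701, -171.81623335,   39.        ])] 65.4281346978414 yaw 1.3704163179325228
[array([ 491.33029785, -162.37335086,   41.        ]), array([ 555.17374593, -175.34031843,   41.        ])] 65.1469731543383 yaw 1.3704163179325248
expected mid [ 521.57158613 -175.54224947]
side bias est: cup before [[ 489.47 -201.67    0.  ]]
```

```bash
python3 -c "
from h import *
plan([551.1,-11.2,54],1.392)"
```

```text
yaw 1.3923 pos [536.5 -92.9  89.9] turn [-0.002  0.001  0.002] shift [ 1.659 -0.003  0.718]
```

arm_command(
  steps=[
    [[0.3, 0, 0, 0.36, 0, 0, 0], [0.3, 0, 0, 0.36, 0, 0, 0], [0.3, 0.2, 0, 0, 0, 0, 0], [0.3, 0.3, 0, 0, 0, 0, 0], [0.3, 0.3, 0, 0, 0, 0, 0], [0.3, 0.3, 0, 0, 0, 0, 0], [0.3, 0.3, 0, 0, 0, 0, 0], [0.3, 0.15, 0, 0, 0, 0, 0]],
  ],
)

```text
time_s: 7.45
eef_pos: [550.6, -14.8, 54.1]
ee_rot: [0.0, 0.767, 0.642, 0.0]
force: [-0.1, 0.0, -7.3]
grip_width: 0.411
grip_force: 52.3
```

arm_command(
  steps=[
    [[0.3, 0.11, 0, 0, 0, 0, 0], [0.3, 0, 0, 0, 0, 0, 0], [0.3, 0, 0, 0.03, 0, 0, 0], [0.3, 0, 0, 0.03, 0, 0, 0], [0.3, 0, 0, 0, 0, 0, 0]],
  ],
)

```text
time_s: 8.07
eef_pos: [551.4, -10.8, 50.9]
ee_rot: [-0.0, 0.767, 0.642, -0.0]
force: [0.4, 0.8, -7.3]
grip_width: 0.414
grip_force: 52.3
```

Run:
```python
from h import *
plan([551.1,-11.2,50.8],1.392)
t=capture("top");s=capture("side")
a=cv2.resize(t[115:290,125:265,::-1],None,fx=3.4,fy=3.4,interpolation=2);b=cv2.resize(s[130:280,250:330,::-1],(317,595),interpolation=2)
cv2.imwrite("pics/c3.png",np.hstack([a,b]))
```

```text
yaw 1.393 pos [551.4 -10.8  50.9] turn [-0.001  0.     0.007] shift [-0.008 -0.005  0.002]
```

View pics/c3.png

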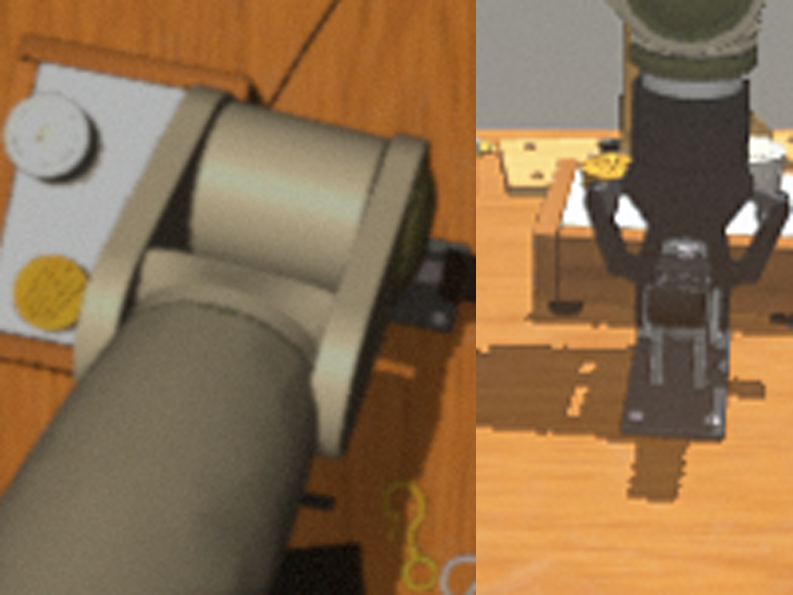

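The top view shows the plate's rear end just past the arm, with a corner at about (447,328). In the side view the plate lies straight in front of the bracket. The force still shows the jack's full weight, so I'll lower it a little more.

arm_command(
  steps=[
    [[0.3, 0, 0, 0.02, 0, 0, 0], [0.3, 0, 0, 0, 0, 0, 0]],
  ],
)

```text
time_s: 8.43
eef_pos: [551.4, -10.7, 50.8]
ee_rot: [0.0, 0.767, 0.642, -0.0]
force: [-5.0, -0.1, 4.5]
grip_width: 0.413
grip_force: 53.6
```

arm_command(
  steps=[
    [[0.3, 0, 0, 0.02, 0, 0, 0], [0.3, 0, 0, 0, 0, 0, 0]],
  ],
)

```text
time_s: 8.68
eef_pos: [551.5, -10.7, 50.8]
ee_rot: [0.0, 0.767, 0.642, -0.0]
force: [-10.7, 0.5, 14.3]
grip_width: 0.413
grip_force: 55.1
```

arm_command(
  steps=[
    [[0.3, 0, 0, -0.025, 0, 0, 0], [1, 0, 0, 0, 0, 0, 0], [1, 0, 0, 0, 0, 0, 0], [1, 0, 0, 0, 0, 0, 0], [1, 0, 0, 0, 0, 0, 0], [1, 0, 0, -0.3, 0, 0, 0], [1, 0, 0, -0.6, 0, 0, 0], [1, 0, 0, -0.8, 0, 0, 0]],
  ],
)

```text
time_s: 9.68
eef_pos: [551.2, -10.5, 136.7]
ee_rot: [-0.0, 0.767, 0.642, -0.0]
force: [0.5, -0.2, 0.3]
grip_width: 1.005
grip_force: 0.0
```

arm_command(
  steps=[
    [[1, 0, 0, -0.8, 0, 0, 0], [0, -0.6, 0, -0.5, 0, 0, 0], [0, -0.9, 0, 0, 0, 0, 0], [0, -0.9, 0, 0, 0, 0, 0], [0, -0.9, 0, 0, 0, 0, 0], [0, -0.9, 0, 0, 0, 0, 0], [0, 0, 0, 0, 0, 0, 0]],
  ],
)

```text
time_s: 10.55
eef_pos: [513.8, -219.7, 201.1]
ee_rot: [0.001, 0.768, 0.64, 0.0]
force: [0.1, -0.2, 0.1]
grip_width: 0.004
grip_force: 0.0
```

Run:
```python
from h import *
t=capture("top");s=capture("side")
cv2.imwrite("pics/t4f.png",t[:,:,::-1]);cv2.imwrite("pics/s4f.png",s[:,:,::-1])
a=cv2.resize(t[115:290,125:275,::-1],None,fx=3.4,fy=3.4,interpolation=2);b=cv2.resize(s[155:255,255:325,::-1],(290,595)if 0 else None,fx=4,fy=4,interpolation=2)
b=cv2.copyMakeBorder(b,0,595-b.shape[0],0,0,0)
print(a.shape,b.shape);cv2.imwrite("pics/c4.png",np.hstack([a,b]))
```

```text
(595, 510, 3) (595, 280, 3)
```

View pics/c4.png

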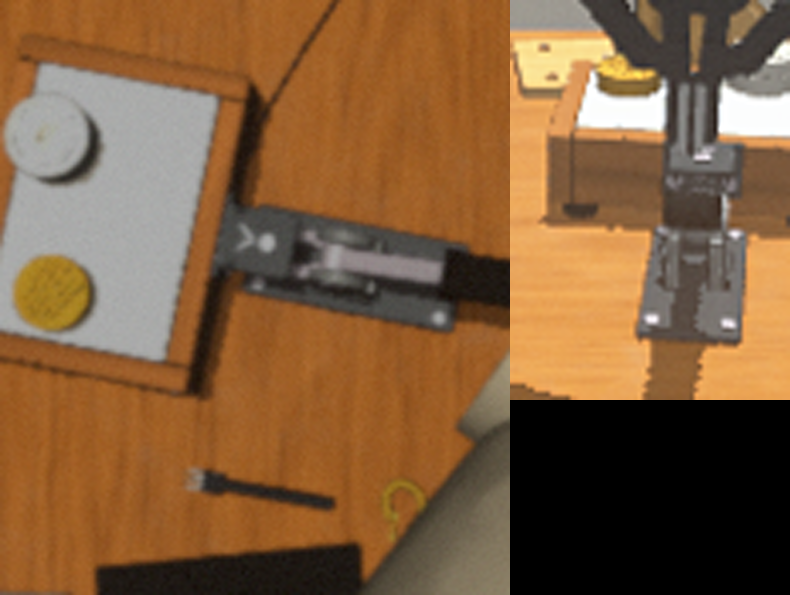

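The top view shows the jack aligned under the bracket, with its plate corners at crop (467,245), (452,330) and (246,289). The tin and the puck look unmoved.

Run:
```python
from h import *
U=np.array([125,115])+(np.array([[467,245],[452,330],[246,289]])+.5)/3.4-.5
L=[[-88,-33,8],[-88,33,8],[68,33,8]]
for u in U:print(back("top",u,8).round(1))
p,r=fit([551,-9,1.39],{"top":(L,U)});print(p,r,"saddle",place(p,[[45,0,44]]))
e=[551.4,-10.7];print("by TCP saddle",np.array(e)+47.5*np.array([np.cos(1.393),np.sin(1.393)]))
print("boss 2nd", back("top",np.array([125,115])+(np.array([267,242])+.5)/3.4-.5,70))
```

```text
[566.9 -97.5   8. ]
[505.3 -87.3   8. ]
[533.5  61.    8. ]
[552.88227759  -7.49847345   1.38131816] [[ 1.1 -0.7]
 [ 0.2  0.6]
 [-1.9  0.1]] saddle [[561.35786666  36.69614602  44.        ]]
by TCP saddle [559.80090085  36.05120175]
boss 2nd [559.33138531  36.70520158  70.        ]
```

```bash
python3 -c "
from h import *
plan([531.7,-120.5,140],1.392)"
```

```text
yaw 1.3928 pos [ 514.3 -217.1  200.9] turn [ 0.004 -0.     0.005] shift [ 1.962 -0.002  1.218]
```

arm_command(
  steps=[
    [[0, 0.5, 0, 0, 0, 0, 0], [0, 0.5, 0, 0.2, 0, 0, 0], [0, 0.5, 0, 0.4, 0, 0, 0], [0, 0.46, 0, 0.4, 0, 0, 0], [0, 0, 0, 0.22, 0, 0, 0], [0, 0, 0, 0, 0, 0, 0]],
  ],
  squeeze=40,
)

```text
time_s: 11.4
eef_pos: [531.6, -120.6, 139.2]
ee_rot: [-0.0, 0.767, 0.642, -0.0]
force: [-0.1, -1.1, -0.7]
grip_width: 0.006
grip_force: 0.0
```

arm_command(
  steps=[
    [[0, -0.02, 0, 0.15, 0, 0, 0], [0, -0.05, 0, 0.2, 0, 0, 0], [0, -0.05, 0, 0.2, 0, 0, 0], [0, -0.05, 0, 0.2, 0, 0, 0], [0, 0, 0, 0, 0, 0, 0]],
  ],
)

```text
time_s: 12.02
eef_pos: [529.7, -129.3, 100.8]
ee_rot: [-0.001, 0.767, 0.642, -0.0]
force: [-0.7, 0.0, 0.4]
grip_width: -0.002
grip_force: 0.4
```

arm_command(
  steps=[
    [[0, -0.04, 0, 0.15, 0, 0, 0], [0, -0.04, 0, 0.15, 0, 0, 0], [0, -0.03, 0, 0.15, 0, 0, 0], [0, 0, 0, 0.15, 0, 0, 0], [0, 0, 0, 0.1, 0, 0, 0], [0, 0, 0, 0, 0, 0, 0], [0, 0, 0, 0, 0, 0, 0]],
  ],
)

```text
time_s: 12.9
eef_pos: [529.4, -134.4, 67.4]
ee_rot: [0.0, 0.767, 0.642, 0.0]
force: [-2.7, 2.0, 7.8]
grip_width: 0.0
grip_force: 4.1
```

Run:
```python
from h import *
s=state()[0];print(s["eef_pos"],s["force"])
t=capture("top");s=capture("side")
a=cv2.resize(t[115:290,125:275,::-1],None,fx=2.5,fy=2.5,interpolation=2);b=cv2.resize(s[130:239,240:340,::-1],None,fx=4,fy=4,interpolation=2)
h=max(a.shape[0],b.shape[0]);f=lambda i:cv2.copyMakeBorder(i,0,h-i.shape[0],0,0,0)
cv2.imwrite("pics/c5.png",np.hstack([f(a),f(b)]))
```

```text
[ 529.44256083 -134.38873916   67.40010657] [-2.6516947   2.02450139  7.79729433]
```

View pics/c5.png

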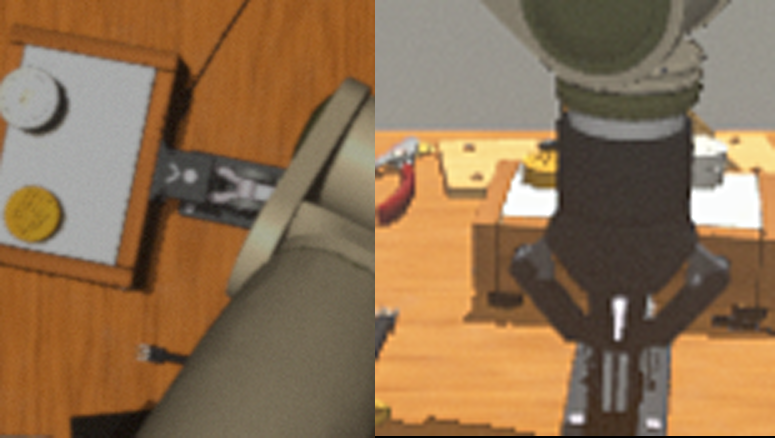

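The fingertips are 48 mm up and the paddle pushes back with about 8 N, so the slab is lifted and nothing on it has moved. Now I'll let the handle all the way back up.

arm_command(
  steps=[
    [[0, 0, 0, -0.1, 0, 0, 0], [0, 0, 0, -0.15, 0, 0, 0], [0, 0.03, 0, -0.15, 0, 0, 0], [0, 0.04, 0, -0.15, 0, 0, 0], [0, 0.04, 0, -0.15, 0, 0, 0], [0, 0.05, 0, -0.2, 0, 0, 0], [0, 0.05, 0, -0.2, 0, 0, 0], [0, 0.05, 0, -0.2, 0, 0, 0]],
  ],
)

```text
time_s: 14.0
eef_pos: [531.5, -121.6, 132.3]
ee_rot: [-0.0, 0.767, 0.642, -0.0]
force: [0.1, 0.1, 0.4]
grip_width: 0.001
grip_force: 0.2
```

arm_command(
  steps=[
    [[0, 0.02, 0, -0.2, 0, 0, 0], [0, 0, 0, 0, 0, 0, 0], [0, 0, 0, 0, 0, 0, 0], [0, 0, 0, 0, 0, 0, 0]],
  ],
)

```text
time_s: 14.5
eef_pos: [531.5, -120.9, 141.3]
ee_rot: [-0.0, 0.767, 0.642, -0.0]
force: [-0.3, 0.2, -0.3]
grip_width: 0.001
grip_force: 0.0
```

Run:
```python
from h import *
s=state()[0];print(s["eef_pos"],s["force"])
t=capture("top");s=capture("side")
a=cv2.resize(t[115:290,125:275,::-1],None,fx=2.5,fy=2.5,interpolation=2);b=cv2.resize(s[130:239,240:340,::-1],None,fx=4,fy=4,interpolation=2)
h=max(a.shape[0],b.shape[0]);f=lambda i:cv2.copyMakeBorder(i,0,h-i.shape[0],0,0,0)
cv2.imwrite("pics/c6.png",np.hstack([f(a),f(b)]))
```

```text
[ 531.45384075 -120.86255032  141.33278963] [-0.2627486   0.17285441 -0.27891814]
```

View pics/c6.png

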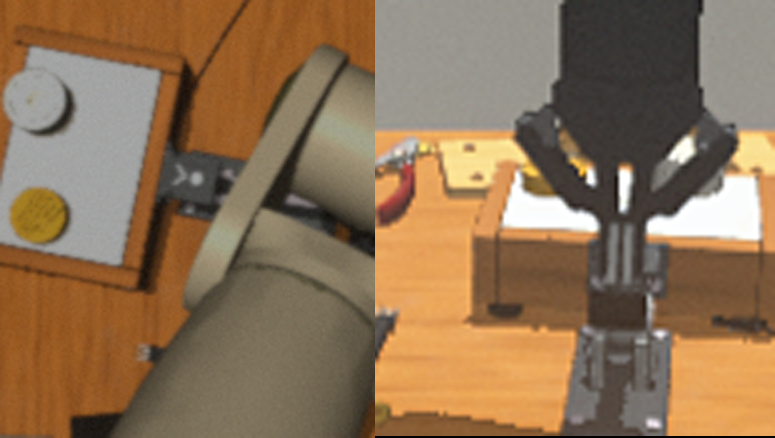

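The handle is up and the bracket dot is back at its first place, so the slab is down on its feet. Now for the final stroke.

arm_command(
  steps=[
    [[0, 0, 0, 0.2, 0, 0, 0], [0, -0.05, 0, 0.2, 0, 0, 0], [0, -0.05, 0, 0.2, 0, 0, 0], [0, -0.05, 0, 0.2, 0, 0, 0], [0, -0.05, 0, 0.15, 0, 0, 0], [0, -0.05, 0, 0.15, 0, 0, 0], [0, -0.03, 0, 0.15, 0, 0, 0], [0, 0, 0, 0.15, 0, 0, 0]],
  ],
)

```text
time_s: 15.6
eef_pos: [529.4, -134.3, 71.9]
ee_rot: [-0.0, 0.767, 0.642, 0.0]
force: [-1.7, 2.2, 8.7]
grip_width: 0.001
grip_force: 4.6
```

arm_command(
  steps=[
    [[0, 0, 0, 0.1, 0, 0, 0], [0, 0, 0, 0.1, 0, 0, 0], [0, 0, 0, 0.08, 0, 0, 0], [0, 0, 0, 0, 0, 0, 0], [0, 0, 0, 0, 0, 0, 0]],
  ],
)

```text
time_s: 16.23
eef_pos: [529.4, -134.2, 58.2]
ee_rot: [-0.0, 0.767, 0.642, 0.0]
force: [-0.5, 4.3, 8.5]
grip_width: 0.005
grip_force: 4.2
```

arm_command(
  steps=[
    [[0, 0, 0, 0.03, 0, 0, 0], [0, 0, 0, 0, 0, 0, 0], [0, 0, 0, 0, 0, 0, 0], [0, 0, 0, 0, 0, 0, 0]],
  ],
)

```text
time_s: 16.73
eef_pos: [529.5, -134.2, 56.9]
ee_rot: [-0.0, 0.767, 0.642, 0.001]
force: [-1.9, 5.2, 11.3]
grip_width: 0.002
grip_force: 5.4
```

Run:
```python
from h import *
s=state()[0];print(s["eef_pos"],s["force"])
t=capture("top");s=capture("side")
a=cv2.resize(t[115:290,125:275,::-1],None,fx=2.5,fy=2.5,interpolation=2);b=cv2.resize(s[130:239,240:340,::-1],None,fx=4,fy=4,interpolation=2)
h=max(a.shape[0],b.shape[0]);f=lambda i:cv2.copyMakeBorder(i,0,h-i.shape[0],0,0,0)
cv2.imwrite("pics/c7.png",np.hstack([f(a),f(b)]))
```

```text
[ 529.4510565  -134.18022322   56.92314457] [-1.94454878  5.19575438 11.27988959]
```

View pics/c7.png

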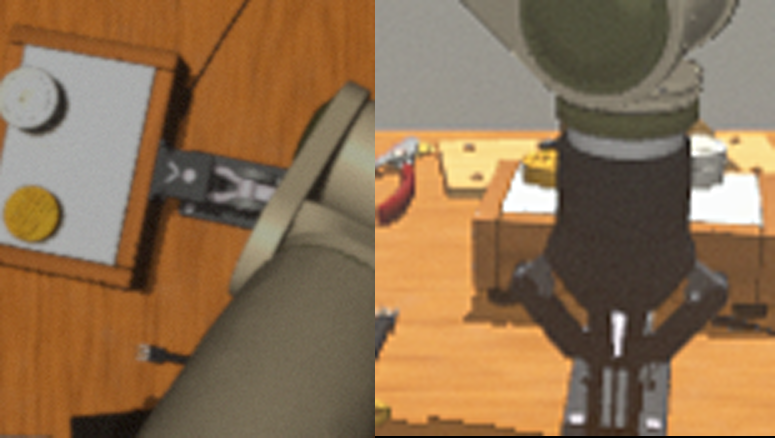

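The paddle is down on its stop with the fingertips 38 mm up. The slab's edge is raised, and the tin and puck are in place.

```bash
python3 -c "
from rig import *
print(finish_job())"
```

```text
the job is handed in; nothing more can be done
None
```

I placed the jack under the boss, made the trial stroke and handed the job in with the handle held right down and the slab's edge raised. The last pictures showed the tin and puck still in place, and the awl was never approached; the hand-in returned no verdict.

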